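# Settle the claypot lid, then hold fresh charcoal over the open stove in tongs

## Robot

A 6-joint arm with a two-finger parallel gripper is mounted at the origin on the work surface. World frame = base frame: x ahead of the robot, y to its left, z up, the work surface at z = 0. Lengths are in m, angles in rad, forces in N, time in s.
With the tool pointing down it reaches from about 0.375 to 0.9 m from the base axis. Payload 3.1 kg.
Tool frame: the origin (TCP) lies between the finger pads; the fingertips stand 25 mm ahead of it and the grasp point (between the pads) lies 6 mm ahead of it; y points along the fingers, x is the direction in which the jaws open and shut, and the axes are right-handed (so a half turn about y gives the same grasp; the last joint's range is limited). The gripper opens to 87 mm and grips with 3 to 60 N. Pads are 19 mm wide; open, the fingers measure 117 mm over their backs; the gripper's body (75 mm by 190 mm) begins 51 mm behind the grasp point.
Start: joints at [-1.522, 0.527, 1.433, -0, 1.181, -0.178], TCP at [0.141, -0.609, 0.248] pointing down, gripper open.
Joint ranges: [-3.08, 3.08], [-0.75, 2.2], [0.22, 2.44], [-1.43, 4.57], [0, 2.65], [-2.85, 2.85]. Speed limits (rad/s): [2.79, 2.79, 3.14, 3.14, 3.14, 3.14].

## Interface

Orientations are given as a unit quaternion [x, y, z, w].
In Python, from rig import robot gives the robot as it stands.
- The arm moves only by the tool carry_out, never from a script. Its argument "moves" is a list of rows, each a list of 7 numbers: the opening, from 0 (shut) to 1 (fully open), then the shift along the tool's x, y, z in cm, then the turn, a rotation vector about the tool's x, y, z in rad. In form: [[grip, x, y, z, rx, ry, rz], ...]. A call has 1 to 20 rows; each row is the pose to reach, as a shift and turn from the pose commanded when the call began, along the tool's axes at that moment; what a row does not reach only later rows make up. A row lasts 1/10 s, in which the tool goes at most 50 mm and 8.59 degrees, less where a joint would pass 70% of its speed; a pose out of reach is approached as far as the arm can. A call with a gripper value outside its range is refused whole. The fingers move at their own pace and stop on an object; "force" is the grip in N (left out, the last holds). Time passes only in rows, so rows that repeat a pose let the fingers close. It gives the time, the measured TCP pose, the force and the opening at its end, in the units of the state.
- robot.get_obs(): the state, without advancing time (a new reading comes with each control period).
- robot.camera(name): name is "scene" or "top" or "wrist"; returns the picture (480x640x3 uint8, red, green, blue); there is no depth.
- robot.camera_params(name): a dict with "fx", "fy", "cx", "cy" (pixels), "extrinsics" (4x4, takes a point from camera to world coordinates); the wrist camera has in their place "mount" (4x4, takes a point from camera to tool coordinates, whose origin is the TCP and whose axes are the tool frame's). Camera axes: x right, y down, z forward; pixel columns grow to the right and rows downward; lengths in m; the calibration is good to about 2 mm. A picture is of the moment at which its call begins: read the wrist's pose just before it. camera_params takes no time and is no camera call.
- robot.hand_in(): hands the job in, once; it reports no verdict.
The state is a dict: "time": time; "q": joint angles; "joint_velocities": joint speeds; "joint_torque": joint torques, N m; "position": TCP position; "tool_rot": TCP orientation; "ft_force": force on the tool from outside, world axes, zero at the start; "moment": the same for the moment, N m; "grip_width": finger opening in m.
Only numpy, scipy, OpenCV 4.12 (cv2) and the standard library are available. Lean on these libraries where they do the work, as an engineer would, in place of code of your own. Each camera call takes 0.05 s, during which the arm holds its last target.

## Task

The claypot's lid is sitting crooked on its rim: first draw it square and press it down until it sits level all round in its seat, so that no ash gets into the rice. Then pick up the steel tongs, close them on the piece of charcoal standing in the round pan and lift it across to the open stove, touching the charcoal with nothing but the tongs and leaving the sauce bottle, the blue bowl and the red jar where they stand. Finish still holding the charcoal in the tongs, raised clear above the middle of the open stove's mouth with nothing touching that stove, ready to be let go.

Things in the scene. Friction and masses are not known exactly. Their poses are not given: they have to be found in the camera images.
- claypot: Cream and soot-black claypot standing fast (fixed) on a clay stove let into the counter. Origin on the counter on the pot's upright axis, z up. Stove collar 230 mm across, 50 mm high, pot rests to 68 mm; the pot's flared rim is 208 mm across, its top 131 mm up. A round stub handle reaches to its own +y, 150 mm from the axis, top 137 mm up.
- pot_seat (a point): Centre of the flat ledge inside the claypot's rim on which the lid must lie, 118 mm above the counter. The ledge is 168 mm across (the lid fits with about 4 mm play all round); outside it the rim flares up and outward at about 40 degrees, 13 mm high, to 199 mm across.
- lid: Loose cream clay lid, about 0.35 kg: disc 160 mm across, edge 7 mm thick, domed, with a round straight-sided knob 44 mm across from 28 to 46 mm above its underside. Origin at the centre of the underside, z up. It starts 12 to 18 mm off the seat's centre, that side's edge riding up the rim's flare (tilt 2 to 4 degrees). Moved to the centre by the knob it drops level, origin at pot_seat.
- lid_knob (a point): Centre of the flat top of the lid's knob, 46 mm above the lid's underside.
- tongs: Steel tongs, 125 g, lying flat, 267 mm long, 22 mm high: two upright strips 3 mm thick on a pivot pin, sprung open. Origin on the pin at the underside, x towards the jaws (centre line while open), z up; frame fixed to the left (+y) arm. Squeezing both arms sideways between the fingers closes the jaws. Arms straight from 75 to 215 mm from the pin.
- tongs_arm: The tongs' right (-y) arm, hinged on the pin: origin and axes as tongs when open; it turns about z towards the other arm (0.15 rad when closed on the charcoal, 0.31 rad shut). The spring pushes outward at tongs_grip with about 5 N open, 7 N when closed on the charcoal, so the tongs stay open unless squeezed.
- tongs_grip (a point): Midway between the arms (when open), 11 mm above their underside, 125 mm from the pin, 110 mm short of the jaws: squeeze here, near the centre of mass. Overall width here 55 mm open, 36 mm (arms parallel) closed on the charcoal. Squeezed to about 48 mm, the tongs can be carried still open, jaws 60 mm apart. A grip of 20 to 40 N holds the charcoal.
- jaw_left (a point): Middle of the left jaw's shallow hollow, on its inner face at half height (11 mm above the underside), 235 mm from the pin; the tip lies 20 mm further on. The charcoal's axis belongs midway between jaw_left and jaw_right, 74 mm apart when open.
- jaw_right (a point): Inner face of the right jaw's hollow, mirror image of jaw_left.
- charcoal: Piece of black charcoal, an upright round 38 mm across and 55 mm high, 25 to 50 g, standing loose in the pan. Origin at the centre of its underside.
- charcoal_center (a point): Middle of the charcoal piece, 27.5 mm above its underside.
- pan: Round bare-metal pan, fixed, 140 mm across, rim 12 mm high, floor 3 mm thick. Origin at the centre of its underside. Tongs held level with their underside 15 to 20 mm above the counter clear its rim and meet the charcoal near mid-height.
- stove: Open charcoal stove with no pot on it: fixed, clay collar 230 mm across and 50 mm high, mouth 172 mm across, three cement pot rests on the collar up to 68 mm, a bed of charcoal inside. Origin on the counter on its axis.
- stove_mouth (a point): Middle of the open stove's mouth at the height of the tops of its pot rests, 68 mm above the counter.
- sauce: Bystander: dark sauce bottle, red cap, 64 mm across, 190 mm high; origin at the centre of its underside.
- bowl: Bystander: blue bowl, 104 mm across, 48 mm high; origin at the centre of its underside.
- jar: Bystander: red jar with a white cap, 60 mm across, 75 mm high; origin at the centre of its underside.
There are look-alikes about, which are no part of the job. Of the things like the lid, leave any that is green, purple or turquoise; of the rest the larger one is meant.

How it is judged:
By the outcome, as a careful person would: the job done as asked, in the order asked, and still so for the second after the job is handed in, while the arm keeps its last pose, push and grip.
It also fails if it takes over 72 s, if anything falls off the work surface, if the arm or the gripper's body presses on something with over 40 N, if the wrist force passes 120 N, or if a joint passes its speed limit or range.

## Working session

There is one attempt and no reset: what is moved stays moved. The work goes in short steps, Python scripts to look and compute and a tool call to move; the robot and the scene stay as the last step left them, time stands still between calls to the robot, and variables do not carry over. Pictures are saved under pics/ and viewed, and the job is handed in when it is done.

Besides the shell and the picture viewer there is one more tool, called after "Call:" as name(argument=value, ...), one argument or row to a line, values as JSON. carry_out: Moves the arm, as the interface text tells. Its arguments: {"type":"object","properties":{"moves":{"type":"array"},"force":{"type":"number"}},"required":["moves"]}

```bash
mkdir -p pics; ls; python3 - <<'E'
from rig import robot
import cv2
o=robot.get_obs(); print(o)
for n in ("scene","top","wrist"):
    cv2.imwrite(f"pics/a_{n}.png",robot.camera(n)[:,:,::-1]); print(n,robot.camera_params(n))
E
```

```text
pics
{'time': 0.0, 'q': array([-1.52150477e+00,  5.28471821e-01,  1.43386875e+00, -1.23103183e-05,
        1.18139346e+00, -1.78527840e-01]), 'joint_velocities': array([-0.00044477,  0.00011571, -0.00095445, -0.00022132,  0.00061431,
       -0.00065717]), 'joint_torque': array([ 9.61874071e-05, -4.40043390e+01, -1.76592082e+01,  6.32988126e-02,
        5.81509375e-02, -1.69614987e-04]), 'position': array([ 0.14113404, -0.60817624,  0.24657877]), 'tool_rot': array([-0.55302599,  0.44042902, -0.43942366,  0.55415826]), 'ft_force': array([-0.22496696,  0.51795558,  0.63547927]), 'moment': array([ 0.03582135, -0.00753871, -0.00429187]), 'grip_width': 0.08689699482030114}
scene {'fx': 484.99725968965225, 'fy': 484.99725968965225, 'cx': 310.93368384107896, 'cy': 231.50340232916167, 'extrinsics': array([[ 0.81880693,  0.47478827, -0.32269383,  0.98927455],
       [ 0.57404112, -0.67162836,  0.46839314, -0.53562698],
       [ 0.00565724, -0.56876308, -0.82248195,  1.27571767],
       [ 0.        ,  0.        ,  0.        ,  1.        ]])}
top {'fx': 528.9252598057095, 'fy': 528.9252598057095, 'cx': 320.7951959100485, 'cy': 245.10474777432557, 'extrinsics': array([[-0.00890015, -0.98427763,  0.1764039 ,  0.2759471 ],
       [-0.99994954,  0.00958244,  0.00301627,  0.11314038],
       [-0.00465923, -0.17636816, -0.98431325,  1.51089786],
       [ 0.        ,  0.        ,  0.        ,  1.        ]])}
wrist {'fx': 387.36674685296776, 'fy': 387.36674685296776, 'cx': 316.8126403535408, 'cy': 243.1300785253074, 'mount': array([[ 9.99999223e-01, -1.12074865e-03, -5.45273753e-04,
        -2.04708610e-04],
       [ 2.53609950e-04, -2.45367296e-01,  9.69430155e-01,
        -1.36917282e-01],
       [-1.22027988e-03, -9.69429541e-01, -2.45366821e-01,
         6.66334877e-02],
       [ 0.00000000e+00,  0.00000000e+00,  0.00000000e+00,
         1.00000000e+00]])}
```

View pics/a_scene.png

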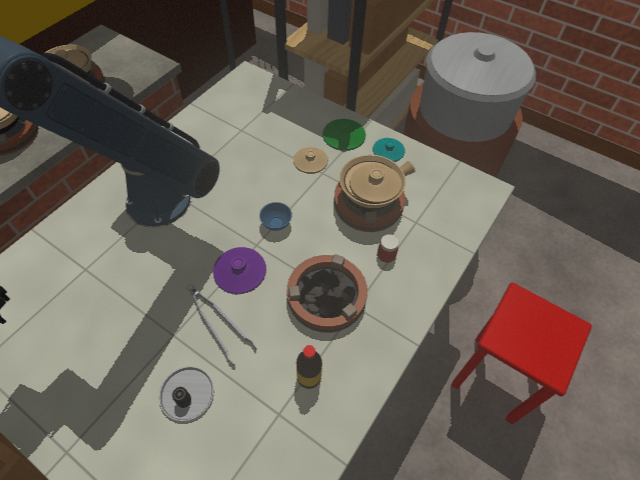

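View pics/a_top.png

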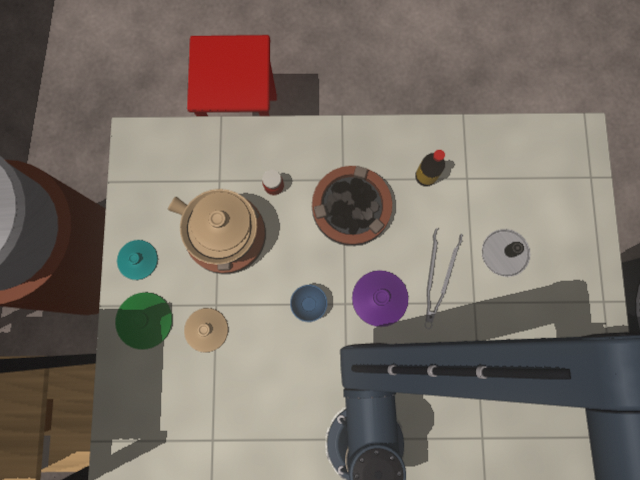

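View pics/a_wrist.png

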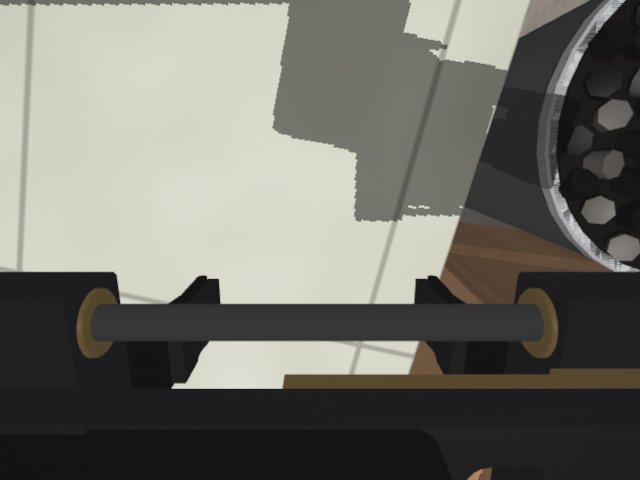

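```bash
cat > h.py <<'E'
from rig import robot
import numpy as np, cv2
from scipy.spatial.transform import Rotation as R
def ray(n,u,v,obs=None):
    p=robot.camera_params(n)
    d=np.array([(u-p['cx'])/p['fx'],(v-p['cy'])/p['fy'],1])
    if n=='wrist':
        T=np.eye(4);T[:3,:3]=R.from_quat(obs['tool_rot']).as_matrix();T[:3,3]=obs['position'];E=T@p['mount']
    else: E=p['extrinsics']
    return E[:3,3],E[:3,:3]@d
def atz(n,u,v,z,obs=None):
    o,d=ray(n,u,v,obs); return o+d*(z-o[2])/d[2]
def tri(*rays):
    A=np.zeros((3,3));b=np.zeros(3)
    for o,d in rays:
        d=d/np.linalg.norm(d);P=np.eye(3)-np.outer(d,d);A+=P;b+=P@o
    x=np.linalg.solve(A,b)
    res=[np.linalg.norm((np.eye(3)-np.outer(d,d)/(d@d))@(x-o)) for o,d in rays]
    return x,res
def proj(n,X,obs=None):
    p=robot.camera_params(n)
    if n=='wrist':
        T=np.eye(4);T[:3,:3]=R.from_quat(obs['tool_rot']).as_matrix();T[:3,3]=obs['position'];E=T@p['mount']
    else: E=p['extrinsics']
    c=E[:3,:3].T@(np.asarray(X)-E[:3,3]); return np.array([p['fx']*c[0]/c[2]+p['cx'],p['fy']*c[1]/c[2]+p['cy']])
def crop(src,out,x0,y0,w,h,s):
    im=cv2.imread(src)[y0:y0+h,x0:x0+w]; im=cv2.resize(im,None,fx=s,fy=s,interpolation=cv2.INTER_CUBIC)
    for x in range((x0//10+1)*10,x0+w,10):
        cv2.putText(im,str(x),(int((x-x0+.5)*s)-10,8),0,.32,(0,0,255)); cv2.line(im,(int((x-x0+.5)*s),10),(int((x-x0+.5)*s),14),(0,0,255))
    for y in range((y0//10+1)*10,y0+h,10):
        cv2.putText(im,str(y),(0,int((y-y0+.5)*s)+3),0,.32,(0,0,255)); cv2.line(im,(24,int((y-y0+.5)*s)),(28,int((y-y0+.5)*s)),(0,0,255))
    cv2.imwrite(out,im)
E
python3 - <<'E'
from h import *
print(R.from_quat(robot.get_obs()['tool_rot']).as_matrix().round(3))
crop('pics/a_top.png','pics/b1.png',160,170,120,110,5)
crop('pics/a_top.png','pics/b2.png',415,215,125,120,5)
crop('pics/a_scene.png','pics/b3.png',325,145,100,90,6)
crop('pics/a_scene.png','pics/b4.png',150,275,120,150,4)
E
```

```text
[[ 0.226 -0.     0.974]
 [-0.974  0.002  0.226]
 [-0.002 -1.     0.   ]]
```

View pics/b1.png

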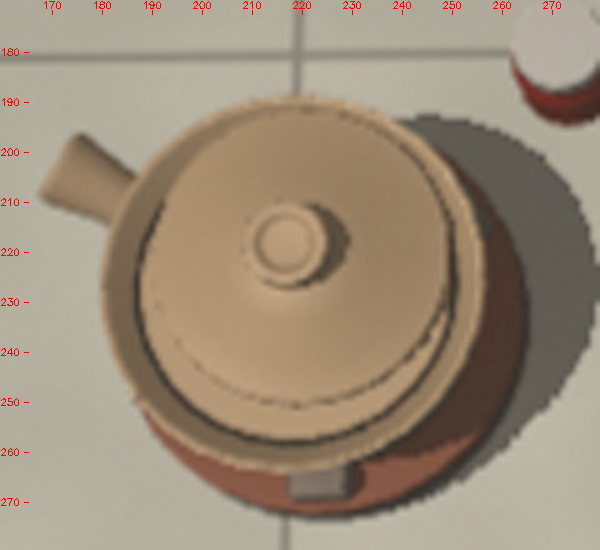

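View pics/b2.png

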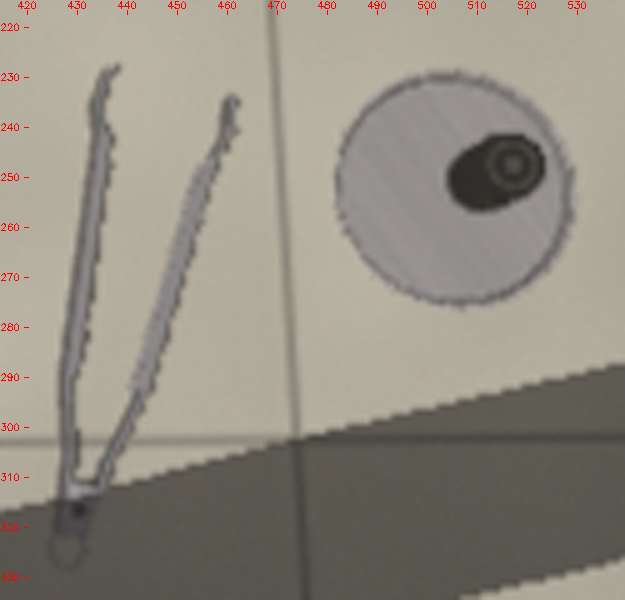

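View pics/b3.png

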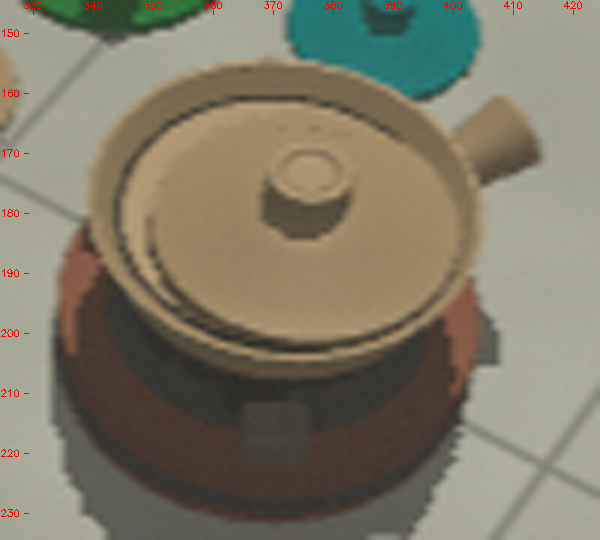

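View pics/b4.png

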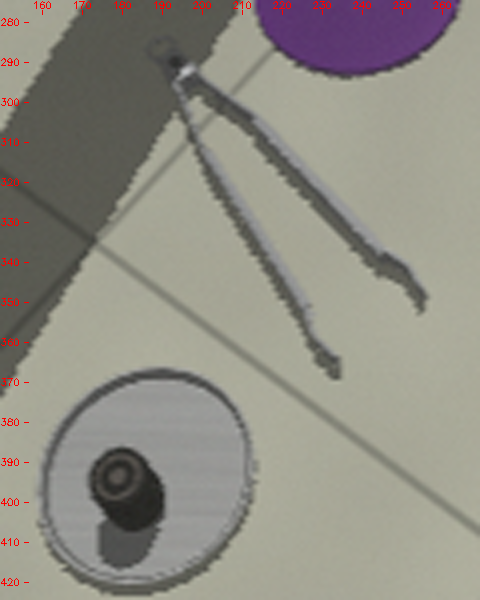

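```bash
python3 - <<'E'
from h import *
np.set_printoptions(precision=4,suppress=True)
def p(n,a,b):print(n,*tri(ray('top',*a),ray('scene',*b)))
p('knob',(216.5,218),(376.3,173.5))
p('char top',(517,247.5),(179.5,393.5))
p('pin',(430.5,316.5),(193.5,290))
p('tipL',(437,229),(255,349))
p('tipR',(461,234.5),(233,367))
print('rim',atz('top',218.7,226.3,.131),'scene',atz('scene',371.5,179,.131))
# fit circle of rim from points projected at z
def circ(n,pts,z):
    P=np.array([atz(n,*q,z)[:2] for q in pts]);A=np.c_[2*P,np.ones(len(P))];s=np.linalg.lstsq(A,(P**2).sum(1),rcond=None)[0]
    r=np.sqrt(s[2]+s[0]**2+s[1]**2);print(n,s[:2],'D',2*r,(np.hypot(*(P-s[:2]).T)-r).round(4))
circ('top',[(180,227),(257,226),(219,189),(218,264),(190,200),(247,200),(191,252.5),(246.5,252)],.131)
circ('scene',[(339,178),(404.8,181),(372,154.5),(373,207.5),(350,160),(395,162.5),(350,200),(390,204)],.131)
circ('top',[(482,252),(529,252),(505,229),(506,275)],.012)
circ('scene',[(160.5,395),(212,392),(190,367),(180,422)],.012)
circ('top',[(313,205),(395,205),(352,166),(353,244)],.05)
for q in [(435,231),(460,235),(431,290),(444,290)]: print(q,atz('top',*q,.022))
E
```

```text
knob [0.592  0.3892 0.1627] [np.float64(0.0003099371340767076), np.float64(0.0003099371340769246)]
char top [ 0.5247 -0.4292  0.0556] [np.float64(0.00013147435468330627), np.float64(0.00013147435468318868)]
pin [ 0.3375 -0.1866  0.0214] [np.float64(6.973692819515917e-05), np.float64(6.973692819532676e-05)]
tipL [ 0.59   -0.2196  0.0066] [np.float64(0.0003934381867862281), np.float64(0.00039343818678631235)]
tipR [ 0.573  -0.2905  0.0023] [np.float64(0.001001201631016112), np.float64(0.0010012016310160675)]
rim [0.5769 0.3895 0.131 ] scene [0.5799 0.3871 0.131 ]
top [0.5787 0.3901] D 0.20632044713052805 [-0.0004 -0.0002 -0.0018  0.0003  0.0031 -0.0006 -0.0021  0.0016]
scene [0.583  0.3847] D 0.21126305770960815 [-0.0034 -0.0041  0.0023  0.0022 -0.0004  0.0019  0.0015 -0.0002]
top [ 0.5198 -0.4117] D 0.13418465837141064 [ 0.0002  0.0002 -0.0002 -0.0002]
scene [ 0.5227 -0.4157] D 0.13552378939968615 [-0.0022 -0.002   0.0021  0.0021]
top [0.6542 0.0221] D 0.23091310732185383 [ 0.0012  0.0011 -0.0011 -0.0011]
(435, 231) [ 0.5807 -0.2105  0.022 ]
(460, 235) [ 0.5683 -0.2815  0.022 ]
(431, 290) [ 0.4114 -0.1913  0.022 ]
(444, 290) [ 0.4111 -0.2278  0.022 ]
```

```bash
python3 - <<'E'
from h import *
crop('pics/a_top.png','pics/c1.png',300,140,160,115,5)
crop('pics/a_scene.png','pics/c2.png',270,230,130,170,4)
E
```

```text
(no output)
```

View pics/c1.png

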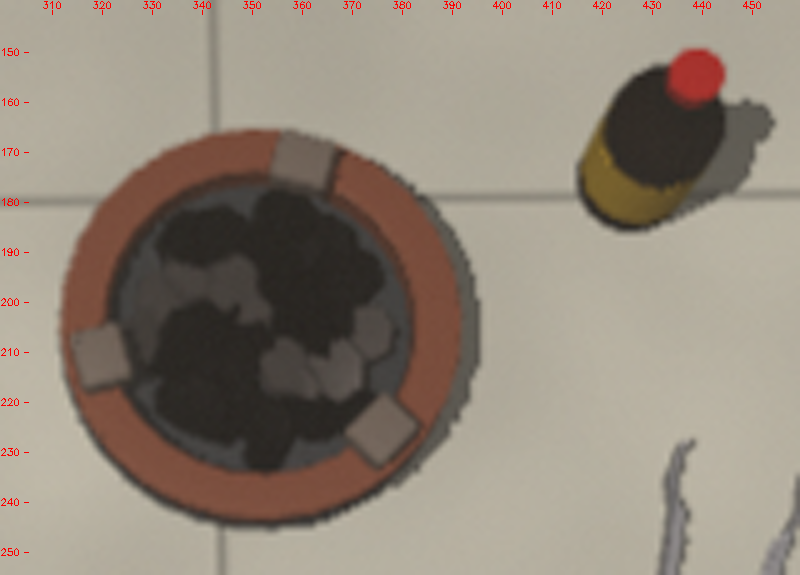

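View pics/c2.png

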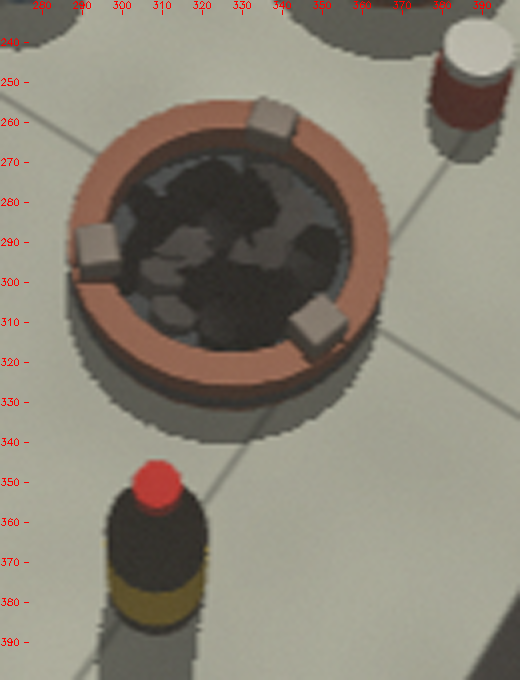

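```bash
cat >> h.py <<'E'
np.set_printoptions(precision=4,suppress=True)
def down(h,pitch=0):
    # tool z horizontal at heading h deg, tool y = -world z
    z=np.array([np.cos(np.radians(h)),np.sin(np.radians(h)),0]);y=np.array([0,0,-1.]);return np.c_[np.cross(y,z),y,z]
def go(p,h,o=None,Rt=None):
    o=o or robot.get_obs();R0=R.from_quat(o['tool_rot']).as_matrix()
    Rt=down(h) if Rt is None else Rt
    print('shift cm',(R0.T@(np.array(p)-o['position'])*100).round(2),'turn',R.from_matrix(R0.T@Rt).as_rotvec().round(4))
def st():
    o=robot.get_obs();M=R.from_quat(o['tool_rot']).as_matrix()
    print('t',round(o['time'],2),'p',o['position'],'head',np.degrees(np.arctan2(M[1,2],M[0,2])).round(2),'ydir',M[:,1].round(4),'F',o['ft_force'].round(2),'w',round(o['grip_width'],4),'q',o['q'].round(3));return o
E
python3 -c "
from h import *
st(); go((.5,-.2,.30),0); go((.585,.389,.30),0)"
```

```text
t 0.15 p [ 0.1412 -0.6083  0.2468] head 13.05 ydir [-0.0001  0.0016 -1.    ] F [-0.46  0.01 -0.17] w 0.0869 q [-1.521  0.528  1.434 -0.     1.181 -0.179]
shift cm [-31.68  -5.26  44.18] turn [-0.0001  0.2278 -0.0016]
shift cm [-87.14  -5.16  65.77] turn [-0.0001  0.2278 -0.0016]
```

Call:
carry_out(
  moves=[
    [1, -10, -5, 15, 0, 0.06, 0],
    [1, -20, -5.2, 30, 0, 0.12, 0],
    [1, -31.7, -5.2, 44, 0, 0.228, 0],
    [1, -31.7, -5.2, 44, 0, 0.228, 0],
    [1, -31.7, -5.2, 44, 0, 0.228, 0],
    [1, -31.7, -5.2, 44, 0, 0.228, 0],
    [1, -31.7, -5.2, 44, 0, 0.228, 0],
    [1, -31.7, -5.2, 44, 0, 0.228, 0],
    [1, -31.7, -5.2, 44, 0, 0.228, 0],
    [1, -60, -5.2, 55, 0, 0.228, 0],
    [1, -60, -5.2, 55, 0, 0.228, 0],
    [1, -60, -5.2, 55, 0, 0.228, 0],
    [1, -60, -5.2, 55, 0, 0.228, 0],
    [1, -60, -5.2, 55, 0, 0.228, 0],
    [1, -60, -5.2, 55, 0, 0.228, 0],
    [1, -87.1, -5.2, 65.8, 0, 0.228, 0],
    [1, -87.1, -5.2, 65.8, 0, 0.228, 0],
    [1, -87.1, -5.2, 65.8, 0, 0.228, 0],
    [1, -87.1, -5.2, 65.8, 0, 0.228, 0],
    [1, -87.1, -5.2, 65.8, 0, 0.228, 0],
  ],
)

```text
time: 2.15
position: [0.5622, 0.2636, 0.2987]
tool_rot: [0.5, -0.5, 0.5, -0.5]
ft_force: [1.1, -1.1, 0.2]
grip_width: 0.0871
```

```bash
python3 -c "
from h import *
st(); go((.585,.389,.30),0)"
```

```text
t 2.15 p [0.5622 0.2636 0.2987] head 0.0 ydir [-0.0005 -0.0003 -1.    ] F [ 1.06 -1.13  0.21] w 0.0871 q [ 0.259  0.471  1.383 -0.     1.288  1.83 ]
shift cm [-12.54  -0.13   2.28] turn [0.0005 0.     0.0003]
```

Call:
carry_out(
  moves=[
    [1, -12.6, 0, 2.8, 0, 0, 0],
    [1, -12.6, 0, 2.8, 0, 0, 0],
    [1, -12.6, 0, 2.8, 0, 0, 0],
    [1, -12.6, 0, 2.8, 0, 0, 0],
    [1, -12.6, 0, 2.8, 0, 0, 0],
    [1, -12.6, 0, 2.8, 0, 0, 0],
  ],
)

```text
time: 2.75
position: [0.5901, 0.3863, 0.2986]
tool_rot: [0.5, -0.5, 0.5, -0.499]
ft_force: [-0.8, -0.6, -0.0]
grip_width: 0.0867
```

```bash
python3 -c "
from h import *
o=st(); cv2.imwrite('pics/d1.png',robot.camera('wrist')[:,:,::-1])
print(proj('wrist',(.592,.389,.1635),o),proj('wrist',(.579,.389,.131),o))"
```

```text
t 2.75 p [0.5901 0.3863 0.2986] head -0.06 ydir [-0.0013 -0.0011 -1.    ] F [-0.76 -0.56 -0.02] w 0.0867 q [ 0.422  0.599  1.148 -0.001  1.396  1.994]
[313.315  237.2931] [313.7059 243.5861]
```

View pics/d1.png

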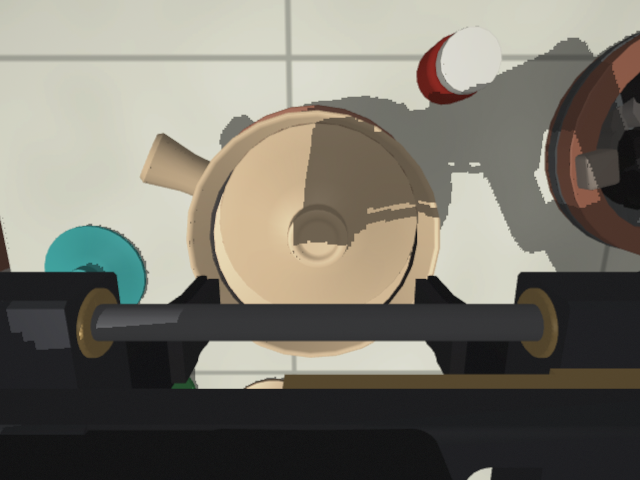

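```bash
python3 -c "
from h import *
crop('pics/d1.png','pics/d2.png',180,95,270,175,2.9)"
```

```text
(no output)
```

View pics/d2.png

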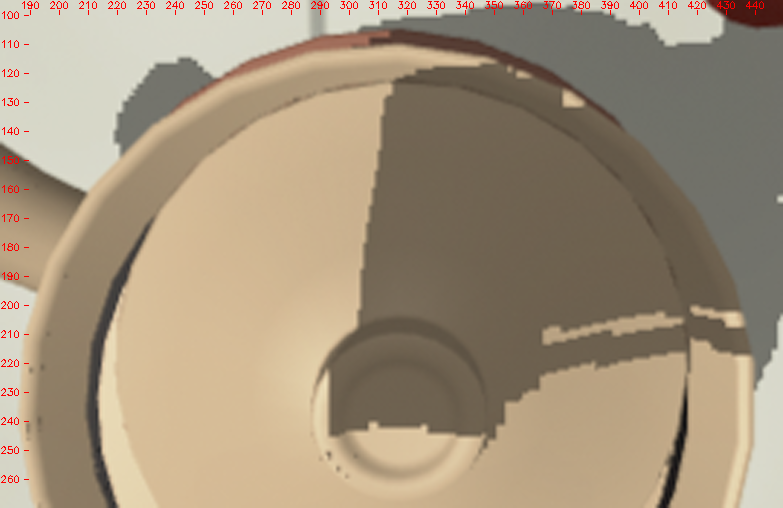

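```bash
cat >> h.py <<'E'
def circ(n,pts,z,o=None):
    P=np.array([atz(n,*q,z,o)[:2] for q in pts]);A=np.c_[2*P,np.ones(len(P))];s=np.linalg.lstsq(A,(P**2).sum(1),rcond=None)[0]
    r=np.sqrt(s[2]+s[0]**2+s[1]**2);print(n,s[:2],'D',2*r,(np.hypot(*(P-s[:2]).T)-r).round(4))
E
python3 -c "
from h import *
o=st()
circ('wrist',[(188,240),(439.5,240),(315,110),(230,143.5),(396,140),(312,356.5)],.131,o)
print(atz('wrist',317.5,235.5,.1645,o))
print(tri(ray('wrist',317.5,235.5,o),ray('top',216.5,218),ray('scene',376.3,173.5)))
circ('wrist',[(287,235),(348,235),(317,204.5),(317.5,266)],.1645,o)
"
```

```text
t 2.8 p [0.5903 0.386  0.2989] head -0.1 ydir [-0.0009 -0.0008 -1.    ] F [ 0.35 -0.41  1.09] w 0.0871 q [ 0.421  0.598  1.148 -0.     1.396  1.994]
wrist [0.5793 0.3884] D 0.20420230594157118 [ 0.0001 -0.0005  0.0007 -0.0008  0.0002  0.0003]
[0.5937 0.3858 0.1645]
(array([0.5927, 0.3874, 0.1644]), [np.float64(0.001963341725557538), np.float64(0.0018488428087590043), np.float64(0.00018903083107365295)])
wrist [0.5934 0.3858] D 0.04463289548097792 [-0.0004 -0.0004  0.0004  0.0004]
```

```bash
python3 -c "
from h import *
st(); go((.5932,.3859,.20),0); go((.5932,.3859,.18),0)"
```

```text
t 2.8 p [0.5903 0.386  0.2989] head -0.1 ydir [-0.0009 -0.0008 -1.    ] F [ 0.35 -0.41  1.09] w 0.0871 q [ 0.421  0.598  1.148 -0.     1.396  1.994]
shift cm [0.01 9.89 0.3 ] turn [ 0.0009 -0.0017  0.0008]
shift cm [ 0.   11.89  0.3 ] turn [ 0.0009 -0.0017  0.0008]
```

Call:
carry_out(
  moves=[
    [1, 0, 5, 0.3, 0, 0, 0],
    [1, 0, 9, 0.3, 0, 0, 0],
    [1, 0, 11.9, 0.3, 0, 0, 0],
    [1, 0, 11.9, 0.3, 0, 0, 0],
    [1, 0, 11.9, 0.3, 0, 0, 0],
  ],
  force=10,
)

```text
time: 3.3
position: [0.5939, 0.3866, 0.1806]
tool_rot: [0.5, -0.5, 0.5, -0.5]
ft_force: [0.0, -0.1, 0.7]
grip_width: 0.0872
```

Call:
carry_out(
  moves=[
    [0.4, 0, 0, 0, 0, 0, 0],
    [0.4, 0, 0, 0, 0, 0, 0],
    [0.4, 0, 0, 0, 0, 0, 0],
    [0.4, 0, 0, 0, 0, 0, 0],
    [0.4, 0, 0, 0, 0, 0, 0],
    [0.4, 0, 0, 0, 0, 0, 0],
  ],
  force=10,
)

```text
time: 3.9
position: [0.5934, 0.3875, 0.1802]
tool_rot: [0.5, -0.5, 0.5, -0.5]
ft_force: [-0.3, -1.8, 1.2]
grip_width: 0.0469
```

```bash
python3 -c "
from h import *
o=st(); cv2.imwrite('pics/d3.png',robot.camera('wrist')[:,:,::-1])"
```

```text
t 3.9 p [0.5934 0.3875 0.1802] head 0.0 ydir [ 0.0001 -0.0003 -1.    ] F [-0.31 -1.76  1.16] w 0.0469 q [ 0.421  0.712  1.261 -0.     1.168  1.992]
```

View pics/d3.png

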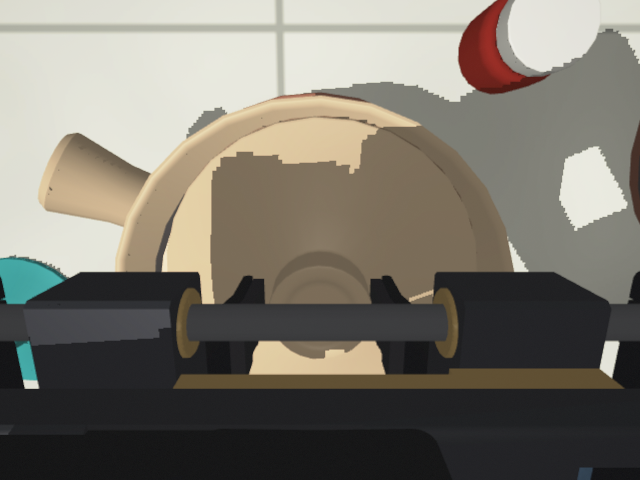

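Call:
carry_out(
  moves=[
    [0.3, 0, 0, 0, 0, 0, 0],
    [0.3, 0, 0, 0, 0, 0, 0],
    [0.3, 0, 0, 0, 0, 0, 0],
    [0.3, 0, 0, 0, 0, 0, 0],
  ],
  force=10,
)

```text
time: 4.35
position: [0.5931, 0.3872, 0.18]
tool_rot: [0.5, -0.5, 0.5, -0.5]
ft_force: [-1.4, -2.1, 2.7]
grip_width: 0.0437
```

Call:
carry_out(
  moves=[
    [0.3, 0, 0, -0.3, 0, 0, 0],
    [0.3, -0.05, 0, -0.6, 0, 0, 0],
    [0.3, -0.1, 0, -0.9, 0, 0, 0],
    [0.3, -0.1, 0, -1.2, 0, 0, 0],
    [0.3, -0.1, 0, -1.4, 0, 0, 0],
    [0.3, -0.1, 0, -1.4, 0, 0, 0],
    [0.3, -0.1, 0, -1.4, 0, 0, 0],
  ],
  force=10,
)

```text
time: 5.05
position: [0.5794, 0.3886, 0.18]
tool_rot: [-0.5, 0.5, -0.5, 0.5]
ft_force: [-1.0, 0.2, -4.1]
grip_width: 0.044
```

Call:
carry_out(
  moves=[
    [0.3, 0, 0.2, 0, 0, 0, 0],
    [0.3, 0, 0.3, 0, 0, 0, 0],
    [0.3, 0, 0.4, 0, 0, 0, 0],
    [0.3, 0, 0.4, 0, 0, 0, 0],
    [0.3, 0, 0.4, 0, 0, 0, 0],
  ],
  force=10,
)

```text
time: 5.55
position: [0.5799, 0.3883, 0.1766]
tool_rot: [0.5, -0.5, 0.5, -0.5]
ft_force: [0.0, -2.1, 0.6]
grip_width: 0.0435
```

Call:
carry_out(
  moves=[
    [0.3, 0, 0.1, 0, 0, 0, 0],
    [0.3, 0, 0.2, 0, 0, 0, 0],
    [0.3, 0, 0.2, 0, 0, 0, 0],
    [0.3, 0, 0.2, 0, 0, 0, 0],
  ],
  force=10,
)

```text
time: 5.95
position: [0.58, 0.3884, 0.1763]
tool_rot: [0.499, -0.499, 0.501, -0.501]
ft_force: [-2.5, -3.6, 8.2]
grip_width: 0.0437
```

Call:
carry_out(
  moves=[
    [1, 0, 0, 0, 0, 0, 0],
    [1, 0, 0, 0, 0, 0, 0],
    [1, 0, 0, 0, 0, 0, 0],
    [1, 0, -3, 0, 0, 0, 0],
    [1, 0, -8, 0, 0, 0, 0],
    [1, 0, -12, -1, 0, 0, 0],
    [1, 0, -12, -1, 0, 0, 0],
    [1, 0, -12, -1, 0, 0, 0],
  ],
)

```text
time: 6.75
position: [0.5695, 0.389, 0.2953]
tool_rot: [-0.499, 0.5, -0.5, 0.501]
ft_force: [-0.6, -0.2, 0.0]
grip_width: 0.0859
```

```bash
python3 -c "
from h import *
o=st(); cv2.imwrite('pics/e1.png',robot.camera('wrist')[:,:,::-1]); crop('pics/e1.png','pics/e2.png',180,95,270,175,2.9)
cv2.imwrite('pics/e_scene.png',robot.camera('scene')[:,:,::-1])
crop('pics/e_scene.png','pics/e3.png',325,145,100,90,6)"
```

```text
t 6.75 p [0.5695 0.389  0.2953] head 0.02 ydir [ 0.0023  0.0013 -1.    ] F [-0.6  -0.16  0.04] w 0.0859 q [0.438 0.575 1.202 0.    1.362 2.008]
```

View pics/e2.png

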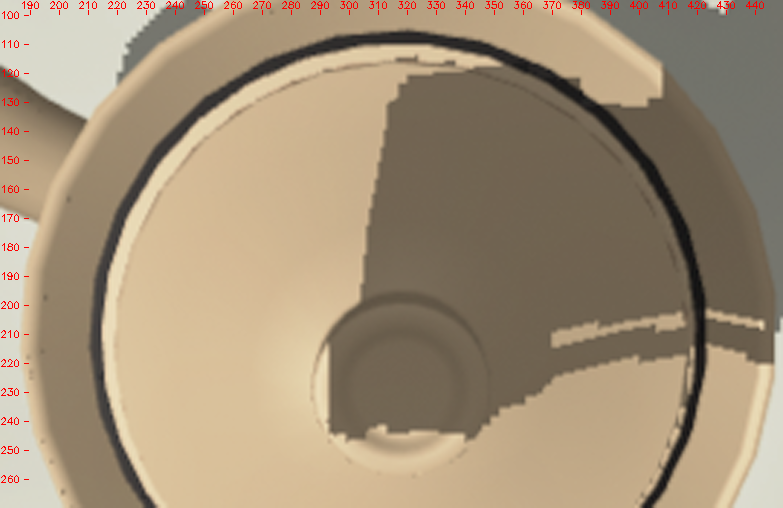

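View pics/e3.png

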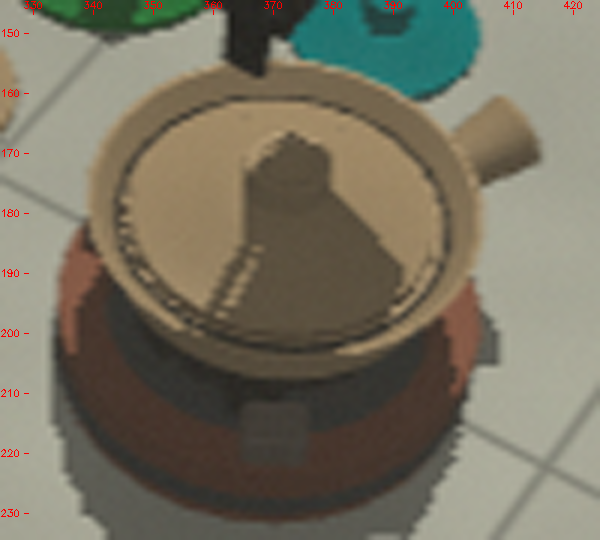

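```bash
python3 -c "
from h import *
o=st(); 
circ('wrist',[(287.5,227),(348,227),(317.5,196),(317.5,258.5)],.164,o)
circ('wrist',[(211,210),(422,210),(319,106),(250,131.5),(390,133)],.118,o)
go((.58,.3885,.193),0)"
```

```text
t 6.85 p [0.5686 0.3882 0.2923] head -0.01 ydir [-0.0029 -0.0013 -1.    ] F [ 0.45 -0.36  0.4 ] w 0.0863 q [0.437 0.578 1.204 0.    1.362 2.008]
wrist [0.5786 0.3877] D 0.043482622776178224 [-0.0006 -0.0006  0.0006  0.0006]
wrist [0.5777 0.388 ] D 0.1715520130377362 [ 0.0006 -0.0006 -0.     -0.0009  0.0009]
shift cm [-0.04  9.92  1.17] turn [ 0.0029 -0.0002  0.0013]
```

Call:
carry_out(
  moves=[
    [0, 0, 5, 1, 0, 0, 0],
    [0, 0, 9.5, 1, 0, 0, 0],
    [0, 0, 9.5, 1, 0, 0, 0],
    [0, 0, 9.5, 1, 0, 0, 0],
    [0, 0, 9.8, 1, 0, 0, 0],
    [0, 0, 9.8, 1, 0, 0, 0],
  ],
)

```text
time: 7.45
position: [0.5806, 0.3892, 0.1984]
tool_rot: [-0.499, 0.5, -0.501, 0.501]
ft_force: [0.5, 0.1, 0.0]
grip_width: 0.047
```

Call:
carry_out(
  moves=[
    [0, 0, 0.3, 0, 0, 0, 0],
    [0, 0, 0.3, 0, 0, 0, 0],
    [0, 0, 0.5, 0, 0, 0, 0],
    [0, 0, 0.6, 0, 0, 0, 0],
    [0, 0, 0.7, 0, 0, 0, 0],
    [0, 0, 0.8, 0, 0, 0, 0],
    [0, 0, 0.9, 0, 0, 0, 0],
    [0, 0, 0.9, 0, 0, 0, 0],
  ],
)

```text
time: 8.25
position: [0.5803, 0.3891, 0.1895]
tool_rot: [-0.499, 0.5, -0.5, 0.501]
ft_force: [-2.0, 0.1, 7.8]
grip_width: 0.0003
```

Call:
carry_out(
  moves=[
    [0, 0, 0.1, 0, 0, 0, 0],
    [0, 0, 0.1, 0, 0, 0, 0],
    [0, 0, -5, 0, 0, 0, 0],
    [0.5, 0, -10, 0, 0, 0, 0],
    [1, 0, -11, 0, 0, 0, 0],
  ],
)

```text
time: 8.75
position: [0.5824, 0.39, 0.3045]
tool_rot: [-0.496, 0.498, -0.502, 0.504]
ft_force: [0.9, 0.7, 1.0]
grip_width: 0.0098
```

```bash
python3 -c "
from h import *
st(); go((.47,0,.28),-10);go((.45,-.214,.22),-14)
print('purple',atz('top',380,298,.0),atz('top',408,298,.0),'sauce',atz('top',427,180,0),tri(ray('top',438.5,154.5),ray('scene',309,350)))
print('bowl',atz('top',308,303,.048))"
```

```text
t 8.75 p [0.5824 0.39   0.3045] head -0.01 ydir [ 0.0123  0.0056 -0.9999] F [0.89 0.66 0.99] w 0.0098 q [ 0.431  0.581  1.166 -0.     1.382  2.002]
shift cm [ 39.02   2.1  -11.27] turn [-0.0117  0.1745 -0.0067]
shift cm [ 60.45   7.95 -13.34] turn [-0.0115  0.2443 -0.0071]
purple [ 0.392  -0.0496  0.    ] [ 0.3912 -0.1293  0.    ] sauce [ 0.7397 -0.1988  0.    ] (array([ 0.7515, -0.1935,  0.1867]), [np.float64(5.264036177872506e-05), np.float64(5.2640361778647774e-05)])
bowl [0.3764 0.1543 0.048 ]
```

Call:
carry_out(
  moves=[
    [1, 39, 2, -11.5, 0, 0.1, 0],
    [1, 39, 2, -11.5, 0, 0.17, 0],
    [1, 39, 2, -11.5, 0, 0.17, 0],
    [1, 39, 2, -11.5, 0, 0.17, 0],
    [1, 39, 2, -11.5, 0, 0.17, 0],
    [1, 39, 2, -11.5, 0, 0.17, 0],
    [1, 39, 2, -11.5, 0, 0.17, 0],
    [1, 39, 2, -11.5, 0, 0.17, 0],
    [1, 60.4, 8, -13.4, 0, 0.244, 0],
    [1, 60.4, 8, -13.4, 0, 0.244, 0],
    [1, 60.4, 8, -13.4, 0, 0.244, 0],
    [1, 60.4, 8, -13.4, 0, 0.244, 0],
    [1, 60.4, 8, -13.4, 0, 0.244, 0],
    [1, 60.4, 8, -13.4, 0, 0.244, 0],
    [1, 60.4, 8, -13.4, 0, 0.244, 0],
  ],
)

```text
time: 10.25
position: [0.4448, -0.2156, 0.2165]
tool_rot: [-0.435, 0.558, -0.557, 0.435]
ft_force: [-0.4, -0.2, 0.5]
grip_width: 0.087
```

```bash
python3 -c "
from h import *
o=st(); cv2.imwrite('pics/f1.png',robot.camera('wrist')[:,:,::-1])"
```

```text
t 10.25 p [ 0.4448 -0.2156  0.2165] head -14.1 ydir [-0.0011  0.0014 -1.    ] F [-0.44 -0.2   0.51] w 0.087 q [-0.678  0.398  1.788  0.     0.957  1.139]
```

View pics/f1.png

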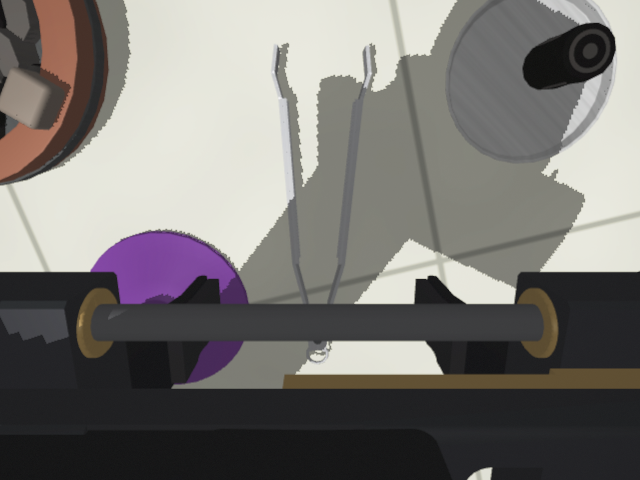

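```bash
python3 -c "
from h import *
crop('pics/f1.png','pics/f2.png',250,35,150,160,3.7)
crop('pics/f1.png','pics/f3.png',250,180,150,190,3.1)
crop('pics/f1.png','pics/f4.png',430,0,210,180,3)"
```

```text
(no output)
```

View pics/f2.png

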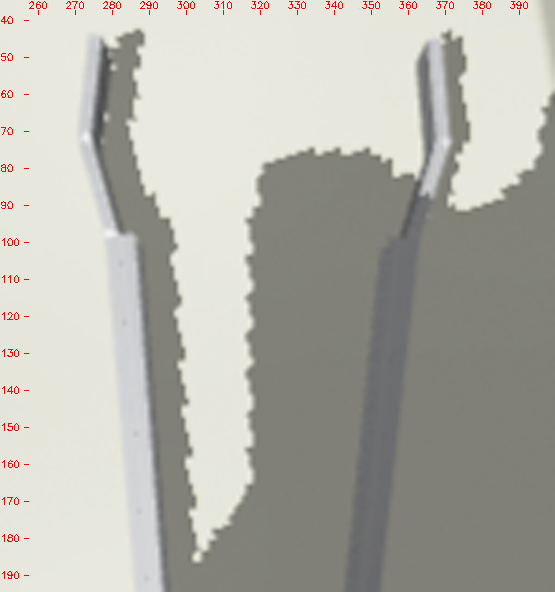

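View pics/f3.png

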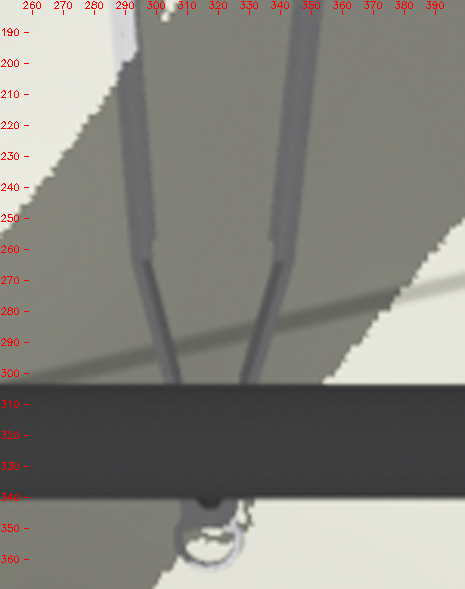

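View pics/f4.png

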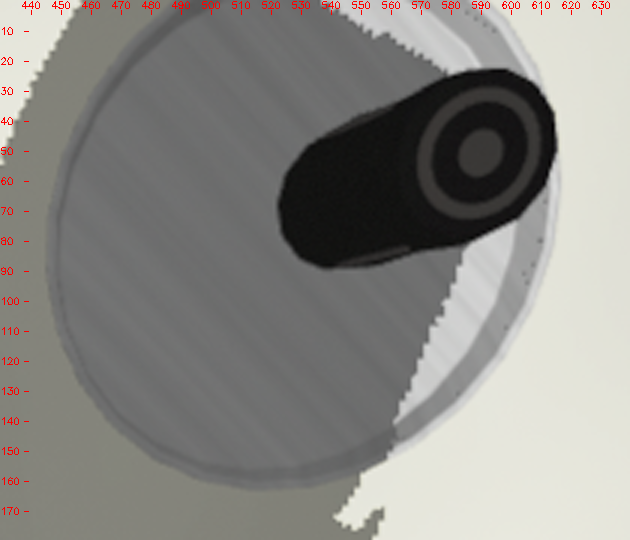

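```bash
python3 -c "
from h import *
o=st()
a=[atz('wrist',*q,.022,o) for q in [(293,263),(343,263),(278.5,98.5),(363,98.5)]]
print(np.array(a)); m1=(a[0]+a[1])/2; m2=(a[2]+a[3])/2; d=m2-m1; L=np.linalg.norm(d); u=d/L; print('len',L,'h',np.degrees(np.arctan2(u[1],u[0])),'pin',m1-.075*u,'grip',m1+.05*u, m2-.09*u)
t=[atz('wrist',*q,.022,o) for q in [(275.5,44),(366.5,45.5)]];print('tips',t,(t[0]+t[1])/2-u*.255)
print('w',np.linalg.norm(a[0]-a[1]),np.linalg.norm(a[2]-a[3]))
print('char',atz('wrist',590,48,.058,o))
circ('wrist',[(447,75),(490,152),(520,161),(560,152),(600,100)],.012,o)
g=(m1+.05*u+m2-.09*u)/2; hh=np.degrees(np.arctan2(u[1],u[0])); go((g[0],g[1],.06),hh); go((g[0],g[1],.029),hh)"
```

```text
t 10.3 p [ 0.4449 -0.2147  0.2168] head -14.01 ydir [-0.0009  0.0012 -1.    ] F [ 0.14  0.82 -0.05] w 0.0869 q [-0.677  0.397  1.788  0.     0.957  1.138]
[[ 0.4152 -0.1848  0.022 ]
 [ 0.4044 -0.2282  0.022 ]
 [ 0.5522 -0.2092  0.022 ]
 [ 0.5356 -0.2754  0.022 ]]
len 0.13875314207404 h -14.951684434764378 pin [ 0.3373 -0.1871  0.022 ] grip [ 0.4581 -0.2194  0.022 ] [ 0.4569 -0.2191  0.022 ]
tips [array([ 0.5914, -0.2177,  0.022 ]), array([ 0.573 , -0.2864,  0.022 ])] [ 0.3359 -0.1862  0.022 ]
w 0.04474990605667433 0.06816121900340434
char [ 0.5266 -0.4312  0.058 ]
wrist [ 0.5181 -0.4111] D 0.13125444338369605 [ 0.001  -0.0024  0.0002  0.0025 -0.0014]
shift cm [ 0.15 15.67  1.35] turn [ 0.0012  0.0164 -0.001 ]
shift cm [ 0.15 18.77  1.36] turn [ 0.0012  0.0164 -0.001 ]
```

Call:
carry_out(
  moves=[
    [1, 0.2, 5, 1.4, 0, 0.016, 0],
    [1, 0.2, 10, 1.4, 0, 0.016, 0],
    [1, 0.2, 14, 1.4, 0, 0.016, 0],
    [1, 0.2, 17, 1.4, 0, 0.016, 0],
    [1, 0.2, 18.6, 1.4, 0, 0.016, 0],
    [1, 0.2, 18.6, 1.4, 0, 0.016, 0],
    [1, 0.2, 18.6, 1.4, 0, 0.016, 0],
  ],
  force=20,
)

```text
time: 11.0
position: [0.4589, -0.2197, 0.0315]
tool_rot: [0.431, -0.56, 0.56, -0.431]
ft_force: [-0.2, -0.1, -0.2]
grip_width: 0.0867
```

```bash
python3 -c "
from h import *
o=st(); cv2.imwrite('pics/g1.png',robot.camera('wrist')[:,:,::-1])"
```

```text
t 11.0 p [ 0.4589 -0.2197  0.0315] head -14.8 ydir [ 0.0002 -0.     -1.    ] F [-0.25 -0.13 -0.19] w 0.0867 q [-0.667  0.742  1.871  0.     0.529  1.162]
```

View pics/g1.png

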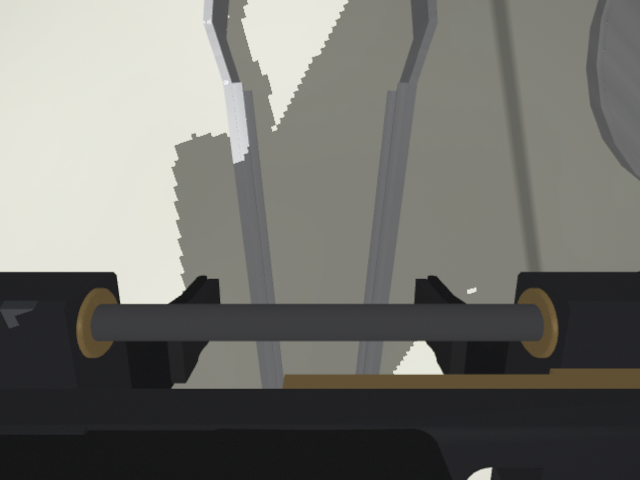

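Call:
carry_out(
  moves=[
    [0.8, 0, 0.2, 0, 0, 0, 0],
    [0.7, 0, 0.2, 0, 0, 0, 0],
    [0.62, 0, 0.2, 0, 0, 0, 0],
    [0.58, 0, 0.2, 0, 0, 0, 0],
    [0.55, 0, 0.2, 0, 0, 0, 0],
    [0.55, 0, 0.2, 0, 0, 0, 0],
    [0.55, 0, 0.2, 0, 0, 0, 0],
    [0.55, 0, 0.2, 0, 0, 0, 0],
  ],
  force=20,
)

```text
time: 11.85
position: [0.4586, -0.2209, 0.0293]
tool_rot: [0.431, -0.56, 0.561, -0.431]
ft_force: [-0.1, -0.0, 4.0]
grip_width: 0.0481
```

Call:
carry_out(
  moves=[
    [0.55, 0, -1, 0, 0, 0, 0],
    [0.55, 0, -3, 0, 0, 0, 0],
    [0.55, 0, -6, 0, 0, 0, 0],
    [0.55, 0, -8, 0, 0, 0, 0],
    [0.55, 0, -8, 0, 0, 0, 0],
    [0.55, 0, -8, 0, 0, 0, 0],
  ],
)

```text
time: 12.45
position: [0.4582, -0.2206, 0.1091]
tool_rot: [0.431, -0.561, 0.561, -0.431]
ft_force: [-0.3, 0.6, -1.6]
grip_width: 0.048
```

```bash
python3 -c "
from h import *
o=st(); cv2.imwrite('pics/h1.png',robot.camera('wrist')[:,:,::-1])
cv2.imwrite('pics/h_scene.png',robot.camera('scene')[:,:,::-1]); crop('pics/h_scene.png','pics/h2.png',140,180,170,150,4)"
```

```text
t 12.45 p [ 0.4582 -0.2206  0.1091] head -14.91 ydir [ 0.0001 -0.0001 -1.    ] F [-0.34  0.64 -1.58] w 0.048 q [-0.669  0.594  1.842 -0.     0.706  1.162]
```

View pics/h1.png

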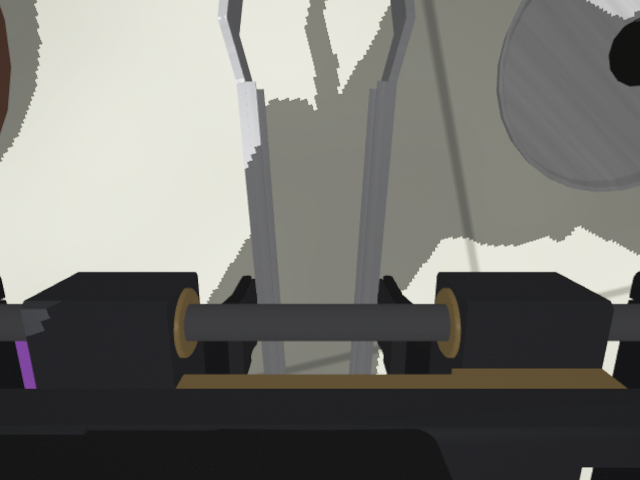

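View pics/h2.png

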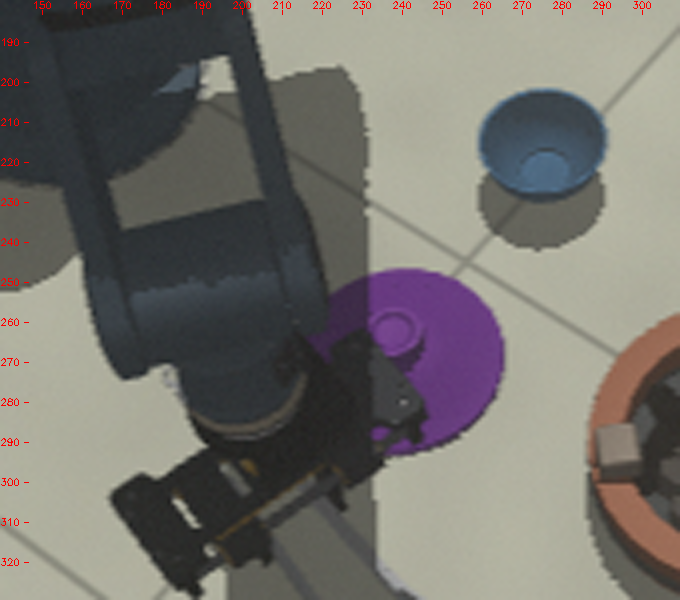

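```bash
python3 -c "
from h import *
go((.467,-.4145,.20),-15)"
```

```text
shift cm [18.52 -9.23  5.89] turn [ 0.0023  0.0015 -0.001 ]
```

Call:
carry_out(
  moves=[
    [0.55, 1, -3, 0, 0, 0, 0],
    [0.55, 4, -6, 1, 0, 0, 0],
    [0.55, 8, -9.2, 3, 0, 0, 0],
    [0.55, 12, -9.2, 4.5, 0, 0, 0],
    [0.55, 15.5, -9.2, 5.9, 0, 0, 0],
    [0.55, 17.5, -9.2, 5.9, 0, 0, 0],
    [0.55, 18.5, -9.2, 5.9, 0, 0, 0],
    [0.55, 18.5, -9.2, 5.9, 0, 0, 0],
    [0.55, 18.5, -9.2, 5.9, 0, 0, 0],
  ],
)

```text
time: 13.45
position: [0.4671, -0.4126, 0.1999]
tool_rot: [-0.431, 0.562, -0.559, 0.431]
ft_force: [0.4, -0.1, -1.4]
grip_width: 0.048
```

```bash
python3 -c "
from h import *
o=st(); cv2.imwrite('pics/i1.png',robot.camera('wrist')[:,:,::-1])"
```

```text
t 13.45 p [ 0.4671 -0.4126  0.1999] head -14.89 ydir [-0.002   0.0036 -1.    ] F [ 0.4  -0.06 -1.36] w 0.048 q [-0.903  0.581  1.481  0.001  1.084  0.928]
```

View pics/i1.png

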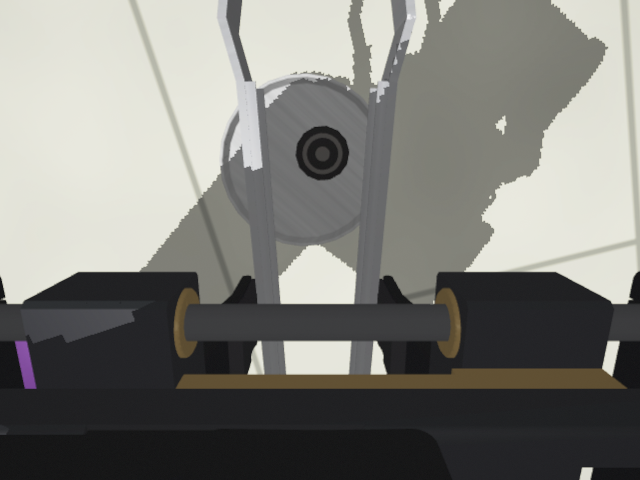

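```bash
python3 -c "
from h import *
o=st(); o2=robot.get_obs()
c=atz('wrist',322.3,153,.058,o);print('char',c)
u=np.array([np.cos(np.radians(-15)),np.sin(np.radians(-15)),0])
for k in (.109,):
  t=c-k*u; go((t[0],t[1],.10),-15); go((t[0],t[1],.046),-15)
"
```

```text
t 13.5 p [ 0.4674 -0.4125  0.2003] head -14.85 ydir [-0.0016  0.0028 -1.    ] F [-0.15  0.11 -0.55] w 0.048 q [-0.902  0.581  1.481  0.001  1.084  0.927]
char [ 0.5253 -0.4313  0.058 ]
shift cm [ 0.32 10.04 -4.8 ] turn [ 0.0022  0.0025 -0.0023]
shift cm [ 0.34 15.44 -4.79] turn [ 0.0022  0.0025 -0.0023]
```

Call:
carry_out(
  moves=[
    [0.55, 0.2, 1, -2, 0, 0, 0],
    [0.55, 0.3, 4, -4, 0, 0, 0],
    [0.55, 0.3, 7, -4.8, 0, 0, 0],
    [0.55, 0.3, 10, -4.8, 0, 0, 0],
    [0.55, 0.3, 10, -4.8, 0, 0, 0],
    [0.55, 0.3, 10, -4.8, 0, 0, 0],
    [0.55, 0.3, 10, -4.8, 0, 0, 0],
  ],
)

```text
time: 14.2
position: [0.4219, -0.4058, 0.1027]
tool_rot: [0.431, -0.559, 0.562, -0.431]
ft_force: [-1.2, -0.0, -1.1]
grip_width: 0.0483
```

```bash
python3 -c "
from h import *
o=st(); cv2.imwrite('pics/j1.png',robot.camera('wrist')[:,:,::-1])
cv2.imwrite('pics/j_scene.png',robot.camera('scene')[:,:,::-1]); crop('pics/j_scene.png','pics/j2.png',130,320,120,115,5)
cv2.imwrite('pics/j_top.png',robot.camera('top')[:,:,::-1]); crop('pics/j_top.png','pics/j3.png',455,210,110,100,5)
print(proj('wrist',(.5252,-.4308,.058),o))"
```

```text
t 14.2 p [ 0.4219 -0.4058  0.1027] head -14.85 ydir [ 0.0019 -0.0026 -1.    ] F [-1.16 -0.04 -1.12] w 0.0483 q [-0.957  0.672  1.652  0.     0.814  0.873]
[311.5428  49.9479]
```

View pics/j1.png

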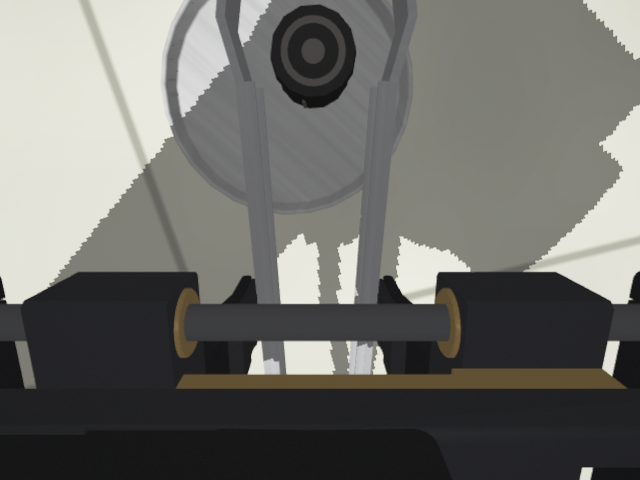

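View pics/j2.png

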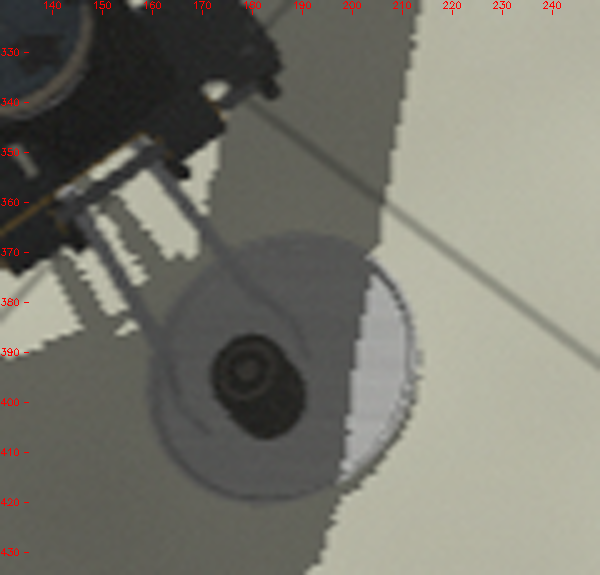

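View pics/j3.png

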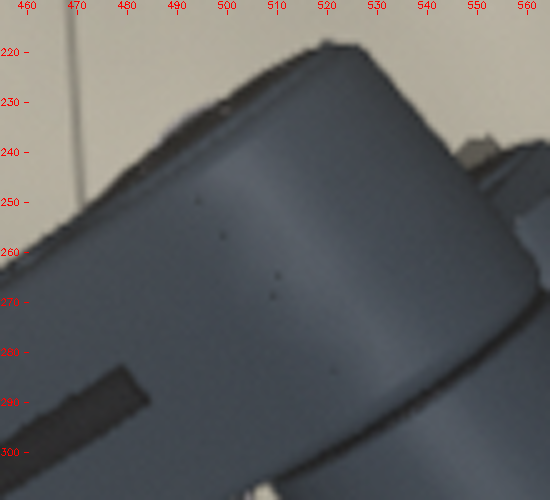

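```bash
python3 -c "
from h import *
o=st()
c=atz('wrist',313.5,51,.058,o);print('char',c)
u=np.array([np.cos(np.radians(-15)),np.sin(np.radians(-15)),0])
t=c-.109*u; go((t[0],t[1],.046),-15)
"
```

```text
t 14.35 p [ 0.4216 -0.406   0.1027] head -14.88 ydir [ 0.0019 -0.0027 -1.    ] F [-0.09  0.37 -0.89] w 0.0479 q [-0.957  0.672  1.652  0.     0.814  0.873]
char [ 0.5243 -0.4318  0.058 ]
shift cm [-0.18  5.67 -0.33] turn [-0.0025  0.0021  0.0021]
```

Call:
carry_out(
  moves=[
    [0.55, -0.15, 0, -0.3, 0, 0, 0],
    [0.55, -0.15, 1, -0.3, 0, 0, 0],
    [0.55, -0.15, 2.5, -0.3, 0, 0, 0],
    [0.55, -0.15, 4, -0.3, 0, 0, 0],
    [0.55, -0.15, 5.2, -0.3, 0, 0, 0],
    [0.55, -0.15, 5.7, -0.3, 0, 0, 0],
    [0.55, -0.15, 5.7, -0.3, 0, 0, 0],
    [0.55, -0.15, 5.7, -0.3, 0, 0, 0],
  ],
)

```text
time: 15.15
position: [0.4183, -0.4032, 0.044]
tool_rot: [0.431, -0.561, 0.561, -0.431]
ft_force: [-0.0, -0.8, -1.1]
grip_width: 0.0477
```

```bash
python3 -c "
from h import *
o=st(); cv2.imwrite('pics/k1.png',robot.camera('wrist')[:,:,::-1])
cv2.imwrite('pics/k_scene.png',robot.camera('scene')[:,:,::-1]); crop('pics/k_scene.png','pics/k2.png',130,320,120,115,5)"
```

```text
t 15.15 p [ 0.4183 -0.4032  0.044 ] head -14.91 ydir [ 0.0001 -0.0001 -1.    ] F [-0.02 -0.77 -1.14] w 0.0477 q [-0.959  0.765  1.682  0.     0.694  0.872]
```

View pics/k1.png

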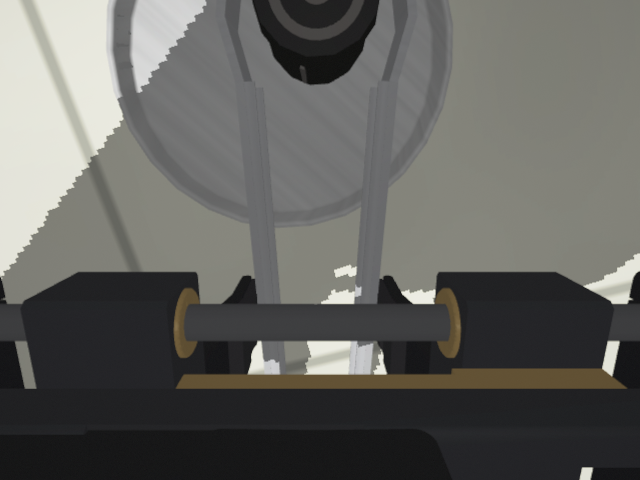

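View pics/k2.png

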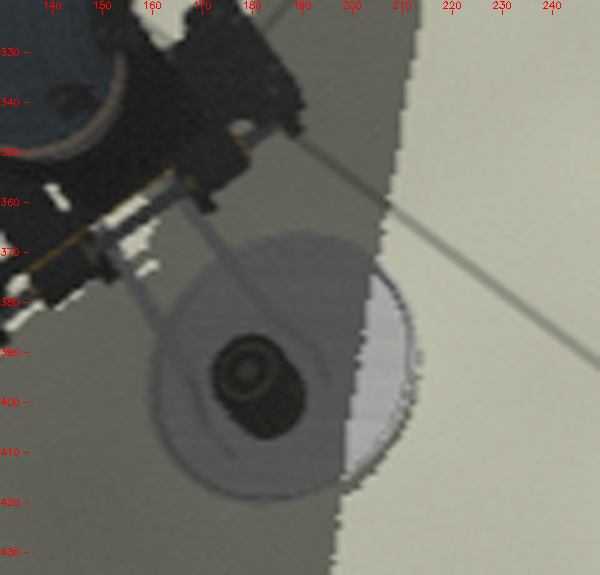

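Call:
carry_out(
  moves=[
    [0.55, 0, -0.2, 0, 0, 0, 0],
    [0.52, 0, -0.2, 0, 0, 0, 0],
    [0.49, 0, -0.2, 0, 0, 0, 0],
    [0.46, 0, -0.2, 0, 0, 0, 0],
    [0.44, 0, -0.2, 0, 0, 0, 0],
    [0.42, 0, -0.2, 0, 0, 0, 0],
    [0.4, 0, -0.2, 0, 0, 0, 0],
    [0.3, 0, -0.2, 0, 0, 0, 0],
    [0.3, 0, -0.2, 0, 0, 0, 0],
    [0.3, 0, -0.2, 0, 0, 0, 0],
  ],
  force=30,
)

```text
time: 16.25
position: [0.4181, -0.4031, 0.046]
tool_rot: [-0.431, 0.561, -0.561, 0.431]
ft_force: [-0.1, 0.0, -1.6]
grip_width: 0.0362
```

```bash
python3 -c "
from h import *
o=st(); cv2.imwrite('pics/l1.png',robot.camera('wrist')[:,:,::-1])
cv2.imwrite('pics/l_scene.png',robot.camera('scene')[:,:,::-1]); crop('pics/l_scene.png','pics/l2.png',130,320,120,115,5)"
```

```text
t 16.25 p [ 0.4181 -0.4031  0.046 ] head -14.91 ydir [-0.  0. -1.] F [-0.07  0.04 -1.64] w 0.0362 q [-0.959  0.761  1.682 -0.     0.698  0.872]
```

View pics/l1.png

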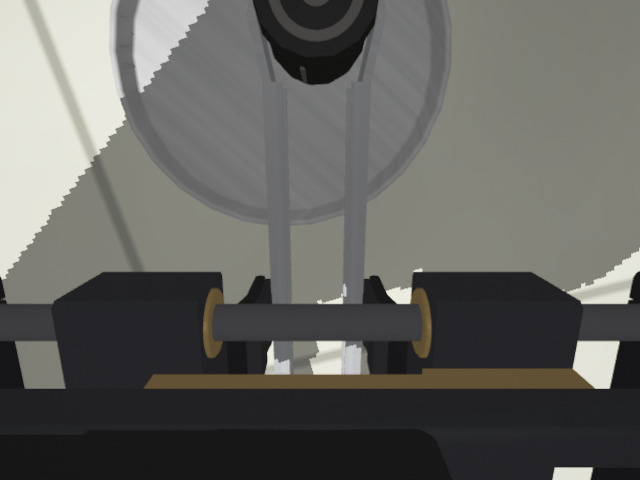

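View pics/l2.png

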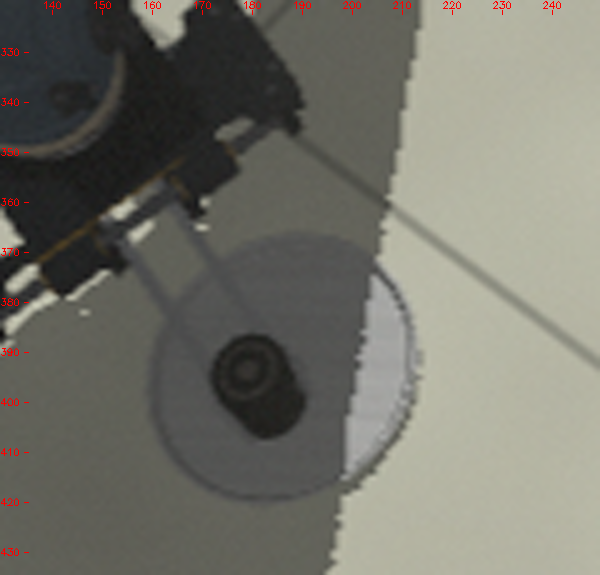

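Call:
carry_out(
  moves=[
    [0.3, 0, -0.3, 0, 0, 0, 0],
    [0.3, 0, -1, 0, 0, 0, 0],
    [0.3, 0, -2, 0, 0, 0, 0],
    [0.3, 0, -3.5, 0, 0, 0, 0],
    [0.3, 0, -5, 0, 0, 0, 0],
    [0.3, 0, -6.5, 0, 0, 0, 0],
    [0.3, 0, -8, 0, 0, 0, 0],
    [0.3, 0, -9.5, 0, 0, 0, 0],
    [0.3, 0, -11, 0, 0, 0, 0],
    [0.3, 0, -12, 0, 0, 0, 0],
    [0.3, 0, -12.4, 0, 0, 0, 0],
    [0.3, 0, -12.4, 0, 0, 0, 0],
  ],
)

```text
time: 17.55
position: [0.4183, -0.4033, 0.171]
tool_rot: [0.431, -0.56, 0.561, -0.431]
ft_force: [-0.0, 0.2, -1.7]
grip_width: 0.0362
```

```bash
python3 -c "
from h import *
o=st(); cv2.imwrite('pics/m1.png',robot.camera('wrist')[:,:,::-1])
cv2.imwrite('pics/m_scene.png',robot.camera('scene')[:,:,::-1]); crop('pics/m_scene.png','pics/m2.png',130,300,130,135,4.4)
circ('top',[(311.5,205),(391.5,205),(351,165.5),(351.5,244)],.05)
circ('scene',[(286.5,290),(366.5,290),(326.5,254.5),(329,325.5)],.05)
s=np.array([.655,.0235]);u=np.array([np.cos(np.radians(-15)),np.sin(np.radians(-15))]);t=s-u*.110
go((t[0],t[1],.17),-15)"
```

```text
t 17.55 p [ 0.4183 -0.4033  0.171 ] head -14.9 ydir [ 0.0009 -0.0014 -1.    ] F [-0.04  0.19 -1.68] w 0.0362 q [-0.959  0.566  1.618 -0.     0.955  0.872]
top [0.6551 0.0293] D 0.2287567262731629 [-0.0006 -0.0006  0.0006  0.0006]
scene [0.6573 0.027 ] D 0.22693505379432305 [ 0.0001  0.0002 -0.0001 -0.0002]
shift cm [-47.3   -0.     0.95] turn [ 0.0008  0.0015 -0.0006]
```

View pics/m1.png

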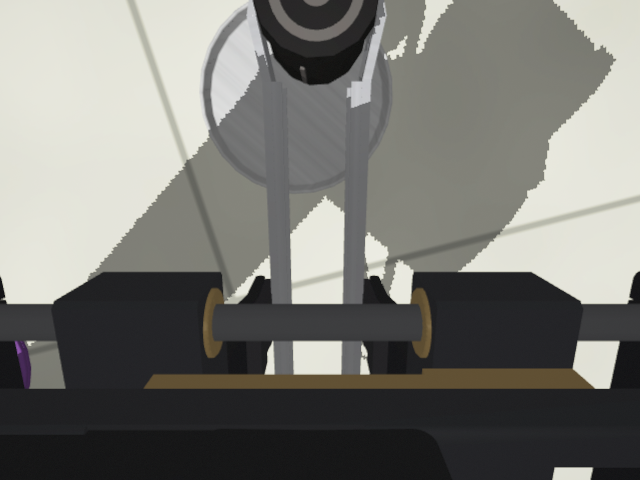

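View pics/m2.png

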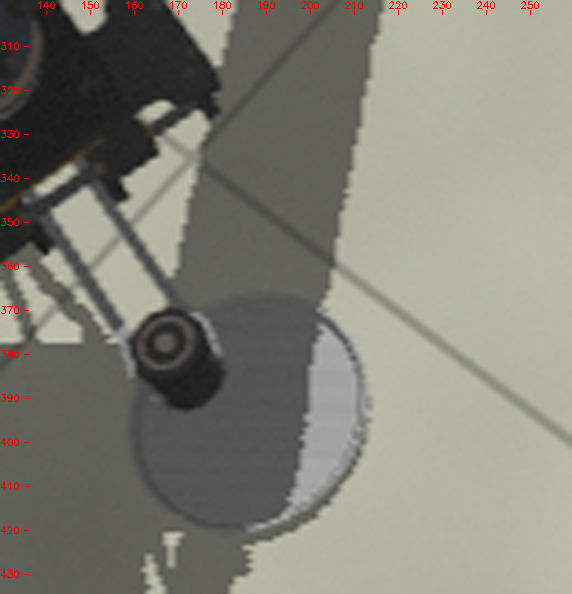

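Call:
carry_out(
  moves=[
    [0.3, -0.5, 0, 0, 0, 0, 0],
    [0.3, -1.5, 0, 0, 0, 0, 0],
    [0.3, -3, 0, 0, 0, 0, 0],
    [0.3, -5, 0, 0, 0, 0, 0],
    [0.3, -7.5, 0, 0, 0, 0, 0],
    [0.3, -10, 0, 0, 0, 0, 0],
    [0.3, -12.5, 0, 0, 0, 0, 0],
    [0.3, -15, 0, 0.2, 0, 0, 0],
    [0.3, -17.5, 0, 0.2, 0, 0, 0],
    [0.3, -20, 0, 0.2, 0, 0, 0],
    [0.3, -22.5, 0, 0.4, 0, 0, 0],
    [0.3, -25, 0, 0.4, 0, 0, 0],
    [0.3, -27.5, 0, 0.4, 0, 0, 0],
    [0.3, -30, 0, 0.6, 0, 0, 0],
    [0.3, -32.5, 0, 0.6, 0, 0, 0],
    [0.3, -35, 0, 0.6, 0, 0, 0],
    [0.3, -37.5, 0, 0.8, 0, 0, 0],
    [0.3, -39.5, 0, 0.8, 0, 0, 0],
    [0.3, -41, 0, 0.8, 0, 0, 0],
    [0.3, -42, 0, 0.9, 0, 0, 0],
  ],
)

```text
time: 19.65
position: [0.5343, 0.0027, 0.17]
tool_rot: [-0.432, 0.56, -0.56, 0.431]
ft_force: [-0.6, -0.7, -1.8]
grip_width: 0.0364
```

```bash
python3 -c "
from h import *
o=st(); cv2.imwrite('pics/n1.png',robot.camera('wrist')[:,:,::-1])
s=np.array([.656,.028]);u=np.array([np.cos(np.radians(-15)),np.sin(np.radians(-15))]);t=s-u*.110
go((t[0],t[1],.17),-15)"
```

```text
t 19.65 p [0.5343 0.0027 0.17  ] head -14.79 ydir [-0.0009  0.0003 -1.    ] F [-0.63 -0.73 -1.81] w 0.0364 q [-0.204  0.516  1.735  0.     0.891  1.625]
shift cm [-5.53  0.01  0.06] turn [-0.      0.0036 -0.001 ]
```

View pics/n1.png

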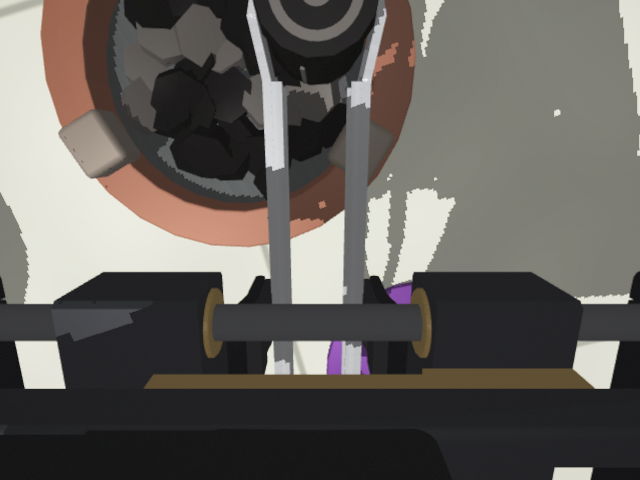

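```bash
python3 -c "
from h import *
o=st()
circ('wrist',[(41,40),(414,50),(240,246),(110,190),(62,133)],.05,o)"
```

```text
t 19.7 p [0.535  0.0032 0.1701] head -14.79 ydir [ 0.0003  0.0009 -1.    ] F [ 0.7   1.29 -1.48] w 0.0363 q [-0.204  0.517  1.734  0.001  0.891  1.625]
wrist [0.6589 0.027 ] D 0.22757812961567445 [-0.0005 -0.      0.0004 -0.0016  0.0017]
```

Call:
carry_out(
  moves=[
    [0.3, -1, 0, 0, 0, 0, 0],
    [0.3, -2.5, 0, 0, 0, 0, 0],
    [0.3, -4, 0, 0, 0, 0, 0],
    [0.3, -5, 0, 0, 0, 0, 0],
    [0.3, -5.5, 0, 0, 0, 0, 0],
    [0.3, -5.5, 0, 0, 0, 0, 0],
    [0.3, -5.5, 0, 0, 0, 0, 0],
    [0.3, -5.5, 0, 0, 0, 0, 0],
  ],
)

```text
time: 20.5
position: [0.5489, 0.0532, 0.17]
tool_rot: [-0.431, 0.561, -0.561, 0.431]
ft_force: [0.4, -0.6, -1.7]
grip_width: 0.0361
```

```bash
python3 -c "
from h import *
o=st()
for n in ('scene','top','wrist'): cv2.imwrite('pics/o_%s.png'%n,robot.camera(n)[:,:,::-1])
crop('pics/o_scene.png','pics/o2.png',270,190,130,150,4)
u=np.array([np.cos(np.radians(-15)),np.sin(np.radians(-15))]);print(o['position'][:2]+u*.110)"
```

```text
t 20.5 p [0.5489 0.0532 0.17  ] head -14.94 ydir [-0.0002 -0.0002 -1.    ] F [ 0.41 -0.63 -1.72] w 0.0361 q [-0.106  0.535  1.693 -0.     0.914  1.726]
[0.6552 0.0248]
```

View pics/o_scene.png

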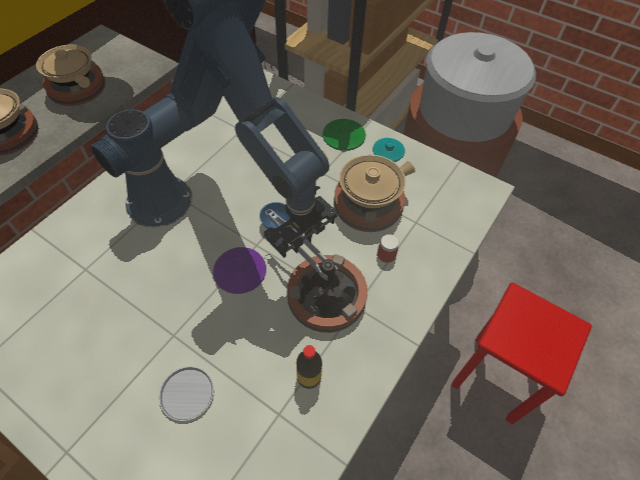

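View pics/o2.png

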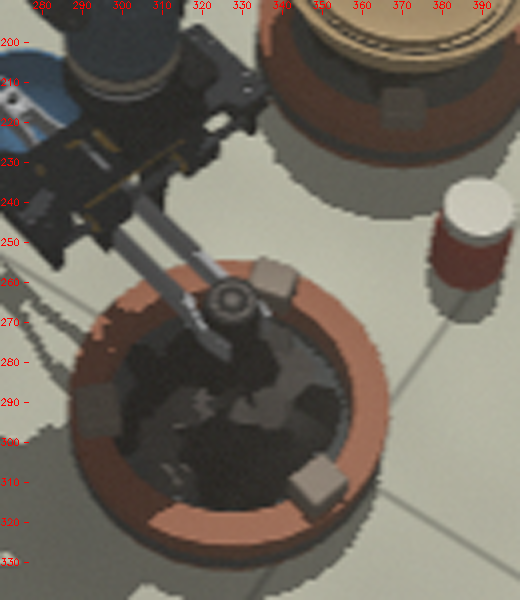

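View pics/o_top.png

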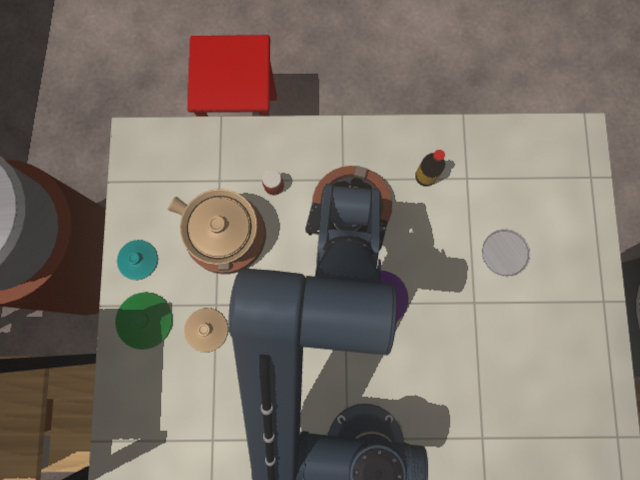

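View pics/o_wrist.png

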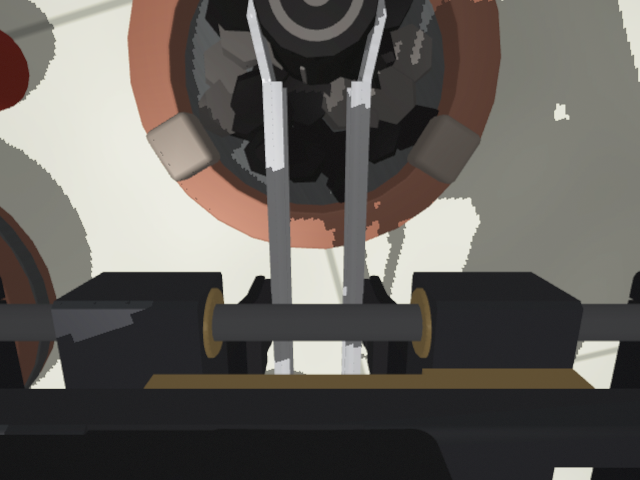

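Call:
carry_out(
  moves=[
    [0.3, -0.2, 0, 0.2, 0, 0, 0],
    [0.3, -0.2, 0, 0.2, 0, 0, 0],
    [0.3, -0.2, 0, 0.2, 0, 0, 0],
    [0.3, -0.2, 0, 0.2, 0, 0, 0],
    [0.3, -0.2, 0, 0.2, 0, 0, 0],
  ],
)

```text
time: 21.15
position: [0.5515, 0.0551, 0.17]
tool_rot: [-0.431, 0.561, -0.561, 0.431]
ft_force: [0.3, -0.2, -1.7]
grip_width: 0.0364
```

```bash
python3 -c "
from h import *
o=st()
u=np.array([np.cos(np.radians(-15)),np.sin(np.radians(-15))]);print(o['position'][:2]+u*.110, atz('scene',328,264.5,.182))
cv2.imwrite('pics/p_top.png',robot.camera('top')[:,:,::-1]); crop('pics/p_top.png','pics/p2.png',160,170,120,110,5)"
```

```text
t 21.15 p [0.5515 0.0551 0.17  ] head -14.91 ydir [-0.0001 -0.     -1.    ] F [ 0.25 -0.21 -1.67] w 0.0364 q [-0.102  0.538  1.686 -0.     0.918  1.729]
[0.6577 0.0266] [0.657 0.027 0.182]
```

View pics/p2.png

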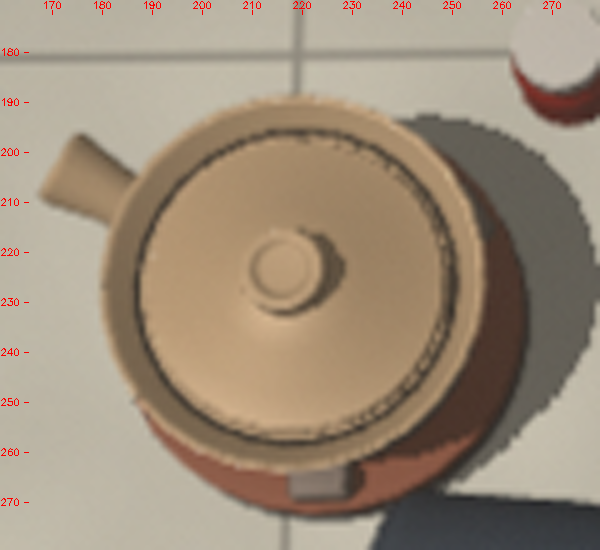

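The lid is seated, with an even gap all round its edge. The charcoal is held steady above the middle of the stove.

```bash
python3 -c "
from h import *
print(robot.hand_in())"
```

```text
the job is handed in; nothing more can be done
None
```

The job is handed in at about 21 s on the robot's clock. The lid is seated, and the charcoal is held in the tongs above the open stove, ready to be let go.

- **Lid:** I gripped it by the knob, drew it about 14 mm back to the centre and pressed it down with about 8 N. The knob top then measured 164.5 mm high, against 164 mm when seated. The last top picture shows an even gap all round between lid and rim.
- **Charcoal:** I carried the tongs squeezed to 48 mm and lowered them over the charcoal. They closed on it at 36 mm, as expected, with a 30 N grip, and only the tongs touched it.
- **Final position:** The charcoal is at about (0.657, 0.027) m, and the stove's centre measured about (0.657, 0.027) m. Its underside is about 127 mm up, roughly 59 mm above the pot rests. The wrist force shows only the weight of the tongs and charcoal.
- **Bystanders:** The sauce bottle, bowl and jar were never approached at their height. The bottle and jar look unmoved in the last pictures. The arm partly hides the bowl in both of those views, so I could not check it fully.

My readings of the stove's centre from different cameras varied by 2 to 4 mm, and I used a middle value. No check failed.

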